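# Show the apprentice the next shoe and its tape

## Robot

A 6-joint arm with a two-finger parallel gripper is mounted at the origin on the work surface. World frame = base frame: x ahead of the robot, y to its left, z up, the work surface at z = 0. Lengths are in mm, angles in rad, forces in N, time in s.
With the tool pointing down it reaches from about 300 to 775 mm from the base axis. Payload 14.6 kg.
Tool frame: the origin (TCP) lies on the front face of the gripper's body, between the roots of the fingers; the fingertips stand 97 mm ahead of it and the grasp point (between the pads) lies 78 mm ahead of it; z points along the fingers, y is the line along which they close (so a half turn about z gives the same grasp; the last joint's range is limited). The gripper opens to 94 mm and grips with 3 to 60 N. Pads are 16 mm wide; open, the fingers measure 119 mm over their backs; the gripper's body (75 mm by 177 mm) begins 78 mm behind the grasp point.
Start: joints at [1.203, 0.3, 1.521, -0, 1.321, -0.067], TCP at [162.954, 525.296, 302.646] pointing down, gripper open.
Joint ranges: [-3.03, 3.03], [-0.79, 2.21], [0.23, 2.52], [-1.04, 4.18], [0, 3.07], [-2.55, 2.55]. Speed limits (rad/s): [2.22, 2.22, 2.57, 3.14, 3.14, 3.14].

## Interface

Orientations are given as [roll, pitch, yaw] about the fixed x, y, z axes, in that order (R = Rz(yaw) Ry(pitch) Rx(roll)).
In Python, from cell import * gives the robot as it stands.
- The arm moves only by the tool carry_out, never from a script. Its arguments are lists of equal length, an entry for each row: "slide": the shift along the world's x, y, z scaled (see below), a list of three; "dr": the turn, a rotation vector about the world's x, y, z scaled (see below), a list of three; "gripper": the opening in per cent of the stroke, from 0 (shut) to 100 (fully open). A call has 1 to 10 rows; each row is the pose to reach, as a shift and turn from the pose commanded when the call began, turning the shorter way round; what a row does not reach only later rows make up. The controller multiplies each number of a shift by 0.25 m and each number of a turn by 360 degrees. A row lasts 1/12 s, in which the tool goes at most 41.7 mm and 7.16 degrees, less where a joint would pass 70% of its speed; a pose out of reach is approached as far as the arm can. A call with a number of a shift or a turn outside -1 to 1 is refused whole. A call with a gripper value outside its range is refused whole. The fingers move at their own pace and stop on an object; "newtons" is the grip in N (left out, the last holds). Time passes only in rows, so rows that repeat a pose let the fingers close. It gives the time, the measured TCP pose, the force, the opening and the grip force at its end, in the units of the state.
- read_state(): the state, without advancing time (a new reading comes with each control period).
- camera(name): name is "scene" or "top"; returns the picture (400x640x3 uint8, red, green, blue); there is no depth.
- camera_model(name): a dict with "vfov" (degrees; the focal length in pixels is half the picture's height over the tangent of half this angle, whatever the lens; pixels are square), "cx", "cy" (the principal point, pixels), "R" (3x3) and "t" (3): a world point X has camera coordinates R X + t. Camera axes: x right, y down, z forward; pixel columns grow to the right and rows downward; lengths in mm; the calibration is good to about 2 mm. A picture is of the moment at which its call begins. camera_model takes no time and is no camera call.
- sign_off(): hands the job in; it is judged then, once.
The state is a dict: "clock": time; "joints": joint angles; "qd": joint speeds; "effort": joint torques, N m; "eef_pos": TCP position; "eef_rot": TCP orientation; "wrist_force": force on the tool from outside, world axes, zero at the start; "moment": the same for the moment, N m; "finger_gap": finger opening in mm; "finger_force": force on a finger pad.
Only numpy, scipy, OpenCV 4.12 (cv2) and the standard library are available. Lean on these libraries where they do the work, as an engineer would, in place of code of your own. Each camera call takes 0.05 s, during which the arm holds its last target. There are 200 camera calls.

## Task

Press the green call button on the bench right down and let it up again, to fetch the apprentice; then show the job without touching it: point from just above at the black toecap of the blue shoe, holding still there for about two seconds, and then point in the same way at the middle of the cream roll of tape, staying there so that you finish still pointing at it. Pointing means that the fingertips aim down at the thing, one to four centimetres above it (for the roll, above its upper face). Touch nothing but the button, move nothing, and do not bring the hand down over the tan shoe's toe or the brown roll.

Things in the scene. Friction and masses are not known exactly. Their poses are not given: they have to be found in the camera images.
- call_button (a joint): green push button: 0 when up, 0.006 m when fully down; springs back; about 1.5 N to start, 5 N fully down
- call_button_top (a point): centre of the top of the green button, a 36 mm disc on a grey round housing (52 mm) fixed to the bench; top 22 mm above the bench when up; pressed straight down
- blue_toe (a point): point on top of the blue shoe's black toecap, on its middle line, 49 mm above the bench, 25 mm back from the tip of the toe; axes as the shoe's
- blue_shoe: blue shoe on its wooden last, standing on its sole: 240 long, 91 wide at the ball, blue upper, black toecap, pale wooden block standing out at the heel end up to 118 above the bench. Origin on the underside at mid length; its -x axis points to the toe, +x to the heel, z up. Loose, 0.55 kg
- tan_toe (a point): point on top of the tan shoe's black toecap, on its middle line, 49 mm above the bench, 25 mm back from the tip of the toe; axes as the shoe's
- tan_shoe: tan shoe on its wooden last, standing on its sole: 240 long, 91 wide at the ball, tan upper, black toecap, pale wooden block standing out at the heel end up to 118 above the bench. Origin on the underside at mid length; its -x axis points to the toe, +x to the heel, z up. Loose, 0.55 kg
- cream_tape_top (a point): centre of the cream roll, level with its upper face (25 mm above the bench); there is only the hole of the roll beneath it
- cream_tape: cream roll of tape lying flat: ring of 100 outer and 76 inner diameter, 25 high. Origin at the centre of its underside, z up. Loose, 90 g
- brown_tape_top (a point): centre of the brown roll, level with its upper face (25 mm above the bench); there is only the hole of the roll beneath it
- brown_tape: brown roll of tape lying flat: ring of 100 outer and 76 inner diameter, 25 high. Origin at the centre of its underside, z up. Loose, 90 g
- hammer: hammer lying on the bench, 240 long, 88 across the head, 26 high; leave alone. Origin under its middle
- glue_jar: amber glue jar with a red cap, 72 diameter, 85 high; leave alone. Origin at its underside
- tack_tray: steel tack tray with one divider, 90 x 66, 28 high; leave alone. Origin at its underside
- brush: glue brush lying on the bench, 170 long, 20 high; leave alone. Origin under its middle
- marker: blue marker pen lying on the bench, about 135 long, 14 thick; leave alone. Origin under its middle
There are look-alikes about, which are no part of the job. Several things look just like the cream_tape: the one meant starts nearest to the robot's base. Several things look just like the part that bears call_button: the one meant starts nearest to the robot's base.

How it is judged (in metres and radians):
On the way, in this order (a step that is already met when the one before it is completed fails the run):
1. the call button is pressed right down (value of joint call_button above 0.0045 m), for 0.05 s.
2. the button is up again and the hand points at the blue shoe's toecap from just above for about two seconds (at least 1.5) (value of joint call_button below 0.002 m and horizontal distance between the grasp point and blue_toe below 0.03 m and z of the grasp point in the frame of blue_toe between 0.015 and 0.075 m), for 1.5 s.
3. the hand points at the middle of the cream roll from just above (value of joint call_button below 0.002 m and horizontal distance between the grasp point and cream_tape_top below 0.03 m and z of the grasp point in the frame of cream_tape_top between 0.015 and 0.075 m), for 0.5 s.
At the end, for the whole second after the job is handed in: The grasp point between the fingers is within 30 mm (horizontally) of the middle of the cream roll and 15 to 75 mm above its upper face (fingertips up to about 55 mm above it), the button is up, and both shoes, both rolls and the bystanders are at rest within 10 mm of where they were (all of step 3 and distance of each of blue_shoe, tan_shoe, cream_tape, brown_tape, hammer, glue_jar, tack_tray, brush, marker from where it was at the start of the episode below 0.01 m and linear speed of each of blue_shoe, tan_shoe, cream_tape, brown_tape below 0.02 m/s); the robot touches nothing.
It fails at once if the robot touches a shoe or a roll of tape (over 0.3 N) (contact force between any of the fingers, the arm and blue_shoe above 0.3 N or contact force between any of the fingers, the arm and tan_shoe above 0.3 N or contact force between any of the fingers, the arm and cream_tape above 0.3 N or contact force between any of the fingers, the arm and brown_tape above 0.3 N).
It fails at once if a shoe, a roll or a bystander is moved or lifted by over 10 mm (distance of any of blue_shoe, tan_shoe, cream_tape, brown_tape, hammer, glue_jar, tack_tray, brush, marker from where it was at the start of the episode above 0.01 m).
It fails at once if the robot touches a bystander (over 0.3 N) (contact force between any of the fingers, the arm and hammer above 0.3 N or contact force between any of the fingers, the arm and glue_jar above 0.3 N or contact force between any of the fingers, the arm and tack_tray above 0.3 N or contact force between any of the fingers, the arm and brush above 0.3 N or contact force between any of the fingers, the arm and marker above 0.3 N).
It fails at once if the hand is brought down over the tan shoe's toe (horizontal distance between the grasp point and tan_toe below 0.03 m and z of the grasp point in the frame of tan_toe between -0.05 and 0.075 m).
It fails at once if the hand is brought down over the brown roll (horizontal distance between the grasp point and brown_tape_top below 0.03 m and z of the grasp point in the frame of brown_tape_top between -0.05 and 0.075 m).
It also fails if it takes over 51 s, if anything falls off the work surface, if the arm or the gripper's body presses on something with over 40 N, if the wrist force passes 120 N, or if a joint passes its speed limit or range.

## Working session

There is one attempt and no reset: what is moved stays moved. The work goes in short steps, Python scripts to look and compute and a tool call to move; the robot and the scene stay as the last step left them, time stands still between calls to the robot, and variables do not carry over. Pictures are saved under pics/ and viewed, at most 10 in all, crops included, and the job is handed in when it is done.

Besides the shell and the picture viewer there is one more tool, called after ">>>" as name(argument=value, ...) on one line, values as JSON. carry_out: Moves the arm, as the interface text tells. Its arguments: {"type":"object","properties":{"slide":{"type":"array","items":{"type":"array","items":{"type":"number","minimum":-1,"maximum":1}}},"dr":{"type":"array","items":{"type":"array","items":{"type":"number","minimum":-1,"maximum":1}}},"gripper":{"type":"array","items":{"type":"number"}},"newtons":{"type":"number"}},"required":["slide","dr","gripper"]}

```bash
mkdir -p pics; python3 - <<'E'
from cell import *
import cv2
for n in("top","scene"):
    cv2.imwrite(f"pics/{n}0.png",camera(n)[:,:,::-1]); m=camera_model(n); print(n,m)
s=read_state();print(s["clock"],s["eef_pos"],s["eef_rot"])
E
```

```text
top {'vfov': 51.77647509027204, 'cx': 322.65710211340024, 'cy': 205.77138136405378, 'R': array([[-0.0156332 , -0.99984383, -0.00824093],
       [-0.98451054,  0.01683185, -0.17451555],
       [ 0.17462701,  0.00538505, -0.98461993]]), 't': array([ -62.05971139,  514.87696523, 1061.05574766])}
scene {'vfov': 54.037491726298676, 'cx': 317.64153318997194, 'cy': 198.67714162122144, 'R': array([[-0.82476619,  0.56547169,  0.00158229],
       [ 0.28688133,  0.42083751, -0.86057823],
       [-0.48729851, -0.7093219 , -0.50931582]]), 't': array([ 479.60273355,  -53.8101533 , 1448.30576142])}
0.1 [162.91259198 525.18111227 302.13734881] [-3.14056533e+00 -8.41487613e-05  2.84074902e+00]
```

View pics/top0.png

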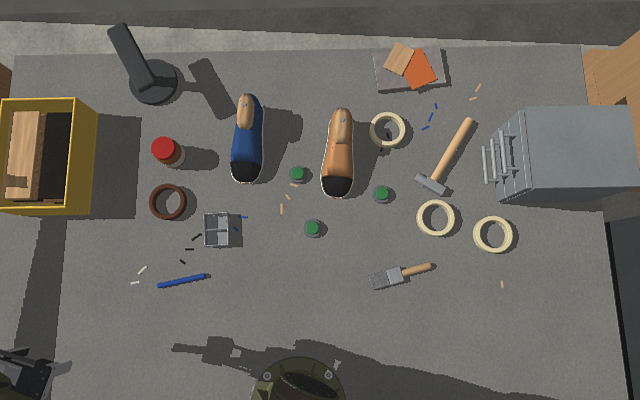

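View pics/scene0.png

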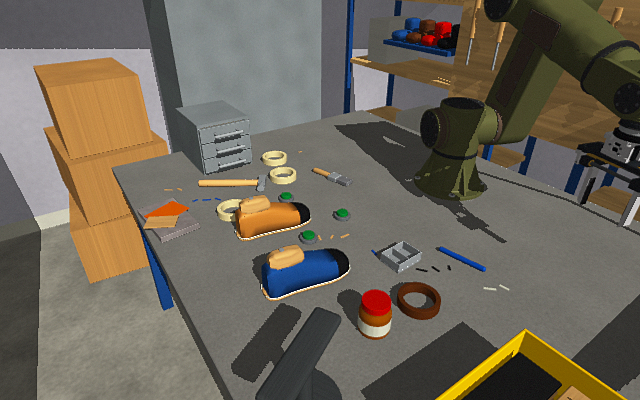

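The top view shows these candidates:
- **Green buttons:** (298,174), (382,194) and (313,228). The last looks nearest to the base.
- **Cream rolls:** (388,131), (436,218) and (493,234). The nearest is still to be computed.
- **Brown roll:** (167,202).
- **Toecaps:** blue shoe about (244,172), tan shoe about (337,187).

```bash
cat > h.py <<'E'
from cell import *
import numpy as np, cv2
def K(n):
    m=camera_model(n); f=200/np.tan(np.radians(m["vfov"]/2)); return m,f
def back(n,u,v,z):
    m,f=K(n); R,t=np.array(m["R"]),np.array(m["t"])
    d=R.T@np.array([(u-m["cx"])/f,(v-m["cy"])/f,1]); c=-R.T@t
    return c+d*(z-c[2])/d[2]
def proj(n,X):
    m,f=K(n); p=np.array(m["R"])@np.array(X)+m["t"]; return np.array([m["cx"]+f*p[0]/p[2],m["cy"]+f*p[1]/p[2]])
E
cat > m.py <<'E'
from h import *
im=cv2.imread("pics/top0.png"); hsv=cv2.cvtColor(im,cv2.COLOR_BGR2HSV)
sc=cv2.imread("pics/scene0.png"); hs=cv2.cvtColor(sc,cv2.COLOR_BGR2HSV)
def blobs(mask,mn):
    n,l,s,c=cv2.connectedComponentsWithStats(mask); return [(l==i,s[i],c[i]) for i in range(1,n) if s[i][4]>mn]
for nm,h in(("top",hsv),("scene",hs)):
    for b,s,c in blobs(cv2.inRange(h,(50,90,40),(80,255,255)),30):
        if c[1]<300: print("green",nm,c.round(1),s,back(nm,*c,22).round(1))
for nm,h in(("top",hsv),("scene",hs)):
    for b,s,c in blobs(cv2.inRange(h,(18,30,150),(35,140,255)),150):
        ys,xs=np.nonzero(b); 
        P=np.array([back(nm,x,y,25)[:2] for x,y in zip(xs,ys)],dtype=np.float32)
        (cx,cy),r=cv2.minEnclosingCircle(P); print("cream",nm,c.round(1),s[4],round(cx,1),round(cy,1),"r",round(r,1),"dist",round(np.hypot(cx,cy)))
for nm,q in (("blue",(215,255,150,190)),("tan",(315,360,160,205))):
    x0,x1,y0,y1=q; x1+=15
    for b,s,c in blobs(cv2.inRange(hsv[y0:y1,x0:x1],(0,0,0),(180,255,48)),60): print(nm,"black",c+[x0,y0],s, back("top",*(c+[x0,y0]),45).round(1))
crop=im[80:260,210:520]; cv2.imwrite("pics/crop.png",cv2.resize(crop,None,fx=2.5,fy=2.5,interpolation=cv2.INTER_CUBIC))
E
python3 m.py
```

```text
green top [297.1 172.8] [291 167  13  13 126] [612.1  -0.8  22. ]
green top [381.5 193. ] [376 187  12  13 127] [ 550.9 -233.    22. ]
green top [312.  227.3] [306 221  13  13 130] [458.9 -40.4  22. ]
green scene [285.8 195.2] [281 192  11   8  65] [ 553.4 -232.6   22. ]
green scene [342.  212.5] [337 209  11   8  77] [461.7 -38.4  22. ]
green scene [308.  234.5] [302 230  13  10 101] [6.155e+02 2.000e-01 2.200e+01]
cream top [391.7 126. ] 328 737.7 -255.3 r 49.9 dist 781
cream top [435.2 217.3] 544 480.2 -374.0 r 52.1 dist 609
cream top [492.5 233.9] 613 432.5 -524.8 r 53.5 dist 680
cream scene [274.4 157.9] 288 436.3 -516.4 r 74.3 dist 676
cream scene [282.9 175. ] 335 489.3 -363.7 r 71.0 dist 610
cream scene [228.4 182. ] 175 679.6 -426.5 r 102.1 dist 802
cream scene [227.1 208.2] 289 744.6 -247.9 r 66.7 dist 785
blue black [245.12692308 170.30769231] [ 16  11  30  21 520] [615.7 139.6  45. ]
tan black [336.42743539 185.16699801] [  7  16  30  21 503] [ 569.8 -108.6   45. ]
```

View pics/crop.png

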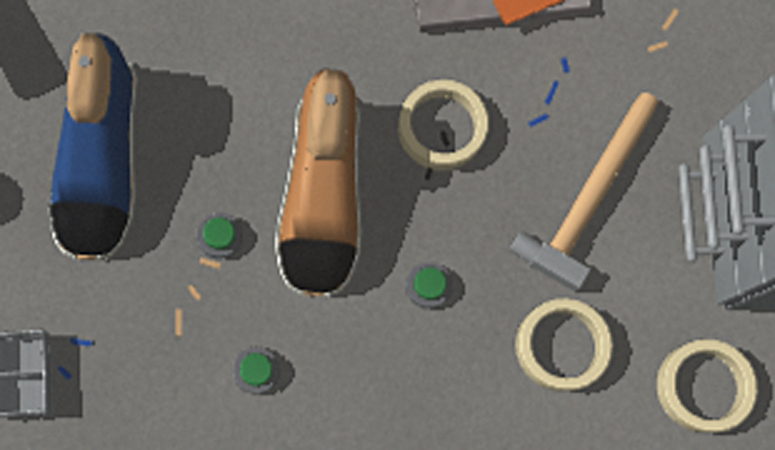

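The crop settles the choices:
- **Call button:** at crop (255,370), which is world (460,-40). It is 461 mm from the base, against about 598 and 612 for the other two.
- **Cream roll:** at crop (564,344), which is world (480,-374). It is 609 mm from the base, against 680 and 781. Its measured radius of 52 mm fits the 50 mm given.
- **Blue toe:** the black cap at crop (88,230), which is world about (617,139).

Now I'll close the fingers and travel high.

>>> carry_out(slide=[[0.4,-0.76,0],[0.4,-0.76,0],[0.4,-0.76,0],[0.4,-0.76,0],[0.4,-0.76,0],[0.4,-0.76,0],[0.4,-0.76,0],[0.4,-0.76,0],[0.4,-0.76,0]], dr=[[0,0,0],[0,0,0],[0,0,0],[0,0,0],[0,0,0],[0,0,0],[0,0,0],[0,0,0],[0,0,0]], gripper=[0,0,0,0,0,0,0,0,0])

```text
clock: 0.85
eef_pos: [262.5, 336.2, 302.5]
eef_rot: [-3.142, -0.0, 2.842]
wrist_force: [0.3, -0.2, -0.3]
finger_gap: 37.2
finger_force: 0.0
```

>>> carry_out(slide=[[0.4,-0.76,0],[0.4,-0.76,0],[0.4,-0.76,0],[0.4,-0.76,0],[0.4,-0.76,0],[0.4,-0.76,0],[0.4,-0.76,0],[0.4,-0.76,0],[0.4,-0.76,0]], dr=[[0,0,0],[0,0,0],[0,0,0],[0,0,0],[0,0,0],[0,0,0],[0,0,0],[0,0,0],[0,0,0]], gripper=[0,0,0,0,0,0,0,0,0])

```text
clock: 1.6
eef_pos: [362.5, 146.8, 302.5]
eef_rot: [-3.142, -0.001, 2.843]
wrist_force: [-0.4, 0.9, 0.8]
finger_gap: 0.6
finger_force: 0.0
```

```bash
python3 - <<'E'
from h import *
for z,u,v in((8,245,183),(10,245,183),(49,245,172)): print(z,back("top",u,v,z).round(1))
for X in((617,139,49),(460,-40,22),(480,-374,25)): print(proj("top",X).round(1),proj("scene",X).round(1))
im=cv2.imread("pics/top0.png"); sc=cv2.imread("pics/scene0.png")
for n,i in(("top",im),("scene",sc)):
    for X in((617,139,49),(460,-40,22),(480,-374,25)): cv2.drawMarker(i,tuple(int(round(a)) for a in proj(n,X)),(255,0,255),0,7)
a=cv2.resize(im[90:260,200:520],None,fx=2,fy=2); b=cv2.resize(sc[140:310,200:520],None,fx=2,fy=2)
cv2.imwrite("pics/chk.png",np.vstack([a,b])[:, :][:600])
s=read_state();print(s["clock"],s["eef_pos"],s["eef_rot"],s["finger_gap"])
E
```

```text
8 [589.  146.7   8. ]
10 [588.5 146.3  10. ]
49 [609.9 139.1  49. ]
[245.1 169.5] [336.6 252.1]
[311.8 226.9] [342.2 212.1]
[434.8 217.4] [283.5 173.3]
1.6 [362.48778272 146.81830082 302.49270303] [-3.14153327e+00 -5.17113985e-04  2.84295422e+00] 0.6099673281402483
```

View pics/chk.png

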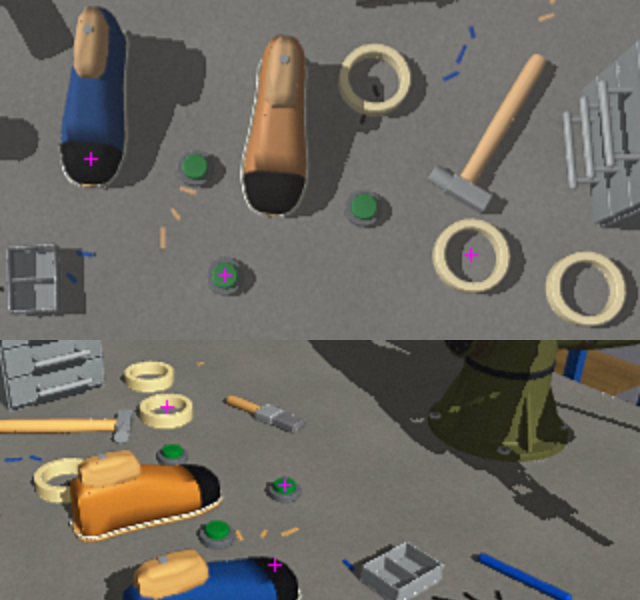

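The marks land on the button, the toecap and the middle of the roll in both views. Next I'll go above the button and come part-way down.

>>> carry_out(slide=[[0.392,-0.74,0],[0.392,-0.74,0],[0.392,-0.74,0],[0.392,-0.74,0],[0.392,-0.74,0],[0.392,-0.74,0],[0.392,-0.74,0],[0.392,-0.74,0],[0.392,-0.74,0]], dr=[[0,0,0],[0,0,0],[0,0,0],[0,0,0],[0,0,0],[0,0,0],[0,0,0],[0,0,0],[0,0,0]], gripper=[0,0,0,0,0,0,0,0,0])

```text
clock: 2.35
eef_pos: [460.7, -37.9, 302.7]
eef_rot: [3.141, -0.0, 2.843]
wrist_force: [0.3, 0.0, -0.1]
finger_gap: 0.5
finger_force: 0.0
```

>>> carry_out(slide=[[0,0,-0.1],[0,0,-0.2],[0,0,-0.3],[0,0,-0.4],[0,0,-0.5],[0,0,-0.6],[0,0,-0.64],[0,0,-0.64],[0,0,-0.64],[0,0,-0.64]], dr=[[0,0,0],[0,0,0],[0,0,0],[0,0,0],[0,0,0],[0,0,0],[0,0,0],[0,0,0],[0,0,0],[0,0,0]], gripper=[0,0,0,0,0,0,0,0,0,0])

```text
clock: 3.18
eef_pos: [461.5, -39.4, 144.1]
eef_rot: [3.141, 0.002, 2.842]
wrist_force: [0.7, -0.1, 0.1]
finger_gap: 0.5
finger_force: 0.0
```

```bash
python3 - <<'E'
from h import *
s=read_state();print(s["clock"],s["eef_pos"],s["wrist_force"])
a,b=camera("top")[150:290,230:410,::-1],camera("scene")[140:280,250:430,::-1]
cv2.imwrite("pics/near.png",cv2.resize(np.hstack([a,b]),None,fx=2.2,fy=2.2))
E
```

```text
3.1833 [461.54071238 -39.35933649 144.12805221] [ 0.6825402  -0.11608031  0.09684441]
```

View pics/near.png

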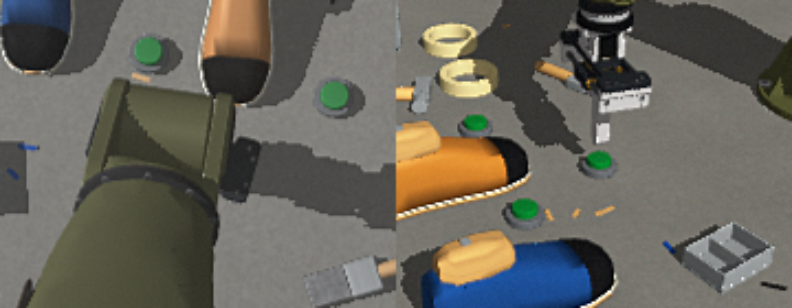

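The closed fingers hang straight over the green button (right half, near 600,160), with the tan toe clear of them. Press.

>>> carry_out(slide=[[0,0,-0.04],[0,0,-0.07],[0,0,-0.09],[0,0,-0.1],[0,0,-0.11],[0,0,-0.12],[0,0,-0.12],[0,0,-0.12],[0,0,-0.12],[0,0,-0.12]], dr=[[0,0,0],[0,0,0],[0,0,0],[0,0,0],[0,0,0],[0,0,0],[0,0,0],[0,0,0],[0,0,0],[0,0,0]], gripper=[0,0,0,0,0,0,0,0,0,0])

```text
clock: 4.12
eef_pos: [460.8, -39.7, 113.3]
eef_rot: [-3.141, -0.0, 2.841]
wrist_force: [-7.8, 0.4, 15.6]
finger_gap: 0.4
finger_force: 7.7
```

The wrist force is 15.6 N with the tips at 16 mm, so the button is fully down. Raise, then go to the blue toe.

>>> carry_out(slide=[[0,0,0.05],[0,0,0.15],[0,0,0.3],[0,0,0.45],[0,0,0.6],[0,0,0.72],[0,0,0.72],[0,0,0.72],[0,0,0.72]], dr=[[0,0,0],[0,0,0],[0,0,0],[0,0,0],[0,0,0],[0,0,0],[0,0,0],[0,0,0],[0,0,0]], gripper=[0,0,0,0,0,0,0,0,0])

```text
clock: 4.87
eef_pos: [460.7, -39.7, 291.7]
eef_rot: [-3.141, -0.001, 2.841]
wrist_force: [-0.7, 0.4, -0.7]
finger_gap: 0.3
finger_force: 0.0
```

>>> carry_out(slide=[[0.612,0.724,0],[0.612,0.724,0],[0.612,0.724,0],[0.612,0.724,0],[0.612,0.724,0],[0.612,0.724,0],[0.612,0.724,0],[0.612,0.724,0],[0.612,0.724,0],[0.612,0.724,0]], dr=[[0,0,0],[0,0,0],[0,0,0],[0,0,0],[0,0,0],[0,0,0],[0,0,0],[0,0,0],[0,0,0],[0,0,0]], gripper=[0,0,0,0,0,0,0,0,0,0])

```text
clock: 5.7
eef_pos: [613.5, 140.4, 292.1]
eef_rot: [-3.141, -0.001, 2.84]
wrist_force: [0.2, -0.5, 0.5]
finger_gap: -0.0
finger_force: 0.0
```

```bash
python3 - <<'E'
from h import *
s=read_state();print(s["clock"],s["eef_pos"],s["wrist_force"])
b=camera("scene")[100:330,220:520,::-1]
cv2.imwrite("pics/near2.png",cv2.resize(b,None,fx=2.2,fy=2.2))
E
```

```text
5.7 [613.53010207 140.38966533 292.06922608] [ 0.22205621 -0.52686848  0.46437199]
```

View pics/near2.png

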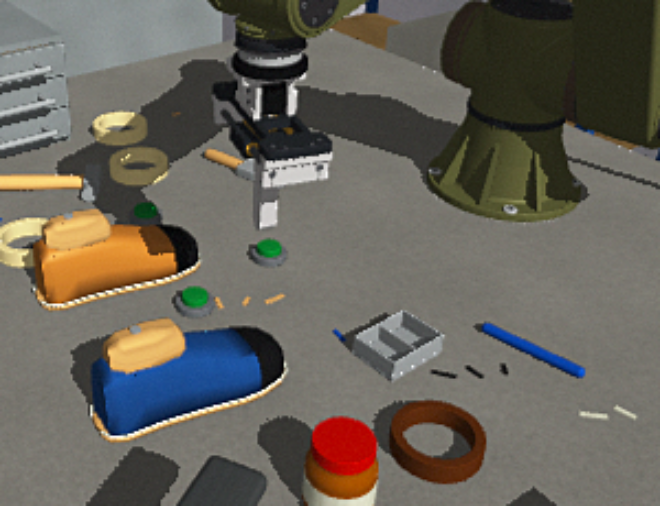

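The hand is high above the blue toe and the button is up. Lower to about 28 mm of fingertip clearance and hold.

>>> carry_out(slide=[[0,0,-0.08],[0,0,-0.16],[0,0,-0.24],[0,0,-0.32],[0,0,-0.4],[0,0,-0.44],[0,0,-0.46],[0,0,-0.472],[0,0,-0.472],[0,0,-0.472]], dr=[[0,0,0],[0,0,0],[0,0,0],[0,0,0],[0,0,0],[0,0,0],[0,0,0],[0,0,0],[0,0,0],[0,0,0]], gripper=[0,0,0,0,0,0,0,0,0,0])

```text
clock: 6.58
eef_pos: [614.2, 141.3, 175.7]
eef_rot: [3.141, 0.001, 2.841]
wrist_force: [0.5, -0.2, 1.1]
finger_gap: 0.4
finger_force: 0.0
```

```bash
python3 - <<'E'
from h import *
s=read_state();print(s["clock"],s["eef_pos"],s["wrist_force"])
a,b=camera("top")[90:260,190:360,::-1],camera("scene")[160:330,230:400,::-1]
cv2.imwrite("pics/near3.png",cv2.resize(np.hstack([a,b]),None,fx=2.3,fy=2.3))
E
```

```text
6.5833 [614.22869372 141.25548559 175.70892379] [ 0.49273287 -0.20322253  1.12614186]
```

View pics/near3.png

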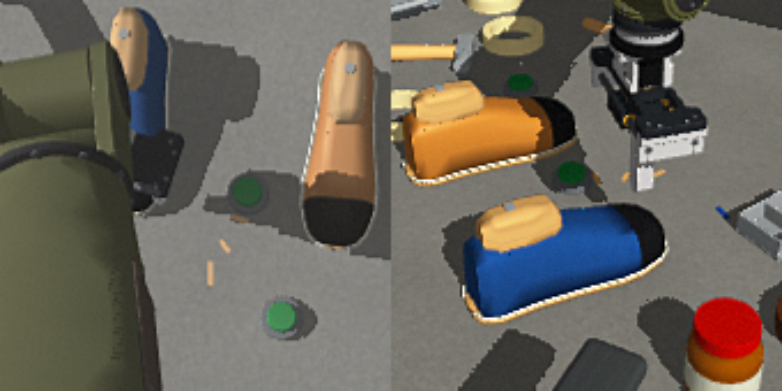

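The fingertip (right half, 644,188) is just above the black toecap (640,212) and not touching it. Hold for 2.5 s.

>>> carry_out(slide=[[0,0,0],[0,0,0],[0,0,0],[0,0,0],[0,0,0],[0,0,0],[0,0,0],[0,0,0],[0,0,0],[0,0,0]], dr=[[0,0,0],[0,0,0],[0,0,0],[0,0,0],[0,0,0],[0,0,0],[0,0,0],[0,0,0],[0,0,0],[0,0,0]], gripper=[0,0,0,0,0,0,0,0,0,0])

```text
clock: 7.52
eef_pos: [614.0, 141.3, 174.6]
eef_rot: [3.142, 0.0, 2.841]
wrist_force: [1.2, 0.4, 0.9]
finger_gap: 0.3
finger_force: 0.0
```

>>> carry_out(slide=[[0,0,0],[0,0,0],[0,0,0],[0,0,0],[0,0,0],[0,0,0],[0,0,0],[0,0,0],[0,0,0],[0,0,0]], dr=[[0,0,0],[0,0,0],[0,0,0],[0,0,0],[0,0,0],[0,0,0],[0,0,0],[0,0,0],[0,0,0],[0,0,0]], gripper=[0,0,0,0,0,0,0,0,0,0])

```text
clock: 8.35
eef_pos: [613.9, 141.3, 174.6]
eef_rot: [-3.142, -0.0, 2.841]
wrist_force: [-0.2, 0.8, -0.5]
finger_gap: 0.5
finger_force: 0.0
```

>>> carry_out(slide=[[0,0,0],[0,0,0],[0,0,0],[0,0,0],[0,0,0],[0,0,0]], dr=[[0,0,0],[0,0,0],[0,0,0],[0,0,0],[0,0,0],[0,0,0]], gripper=[0,0,0,0,0,0])

```text
clock: 8.85
eef_pos: [614.0, 141.3, 174.6]
eef_rot: [-3.142, -0.0, 2.841]
wrist_force: [-0.6, -0.4, -0.1]
finger_gap: 0.4
finger_force: 0.0
```

>>> carry_out(slide=[[0,0,0.1],[0,0,0.25],[0,0,0.4],[0,0,0.472],[0,0,0.472],[0,0,0.472],[0,0,0.472]], dr=[[0,0,0],[0,0,0],[0,0,0],[0,0,0],[0,0,0],[0,0,0],[0,0,0]], gripper=[0,0,0,0,0,0,0])

```text
clock: 9.43
eef_pos: [613.6, 141.2, 291.2]
eef_rot: [-3.141, -0.002, 2.841]
wrist_force: [-0.9, 0.6, -0.5]
finger_gap: 0.2
finger_force: 0.0
```

>>> carry_out(slide=[[-0.18,-0.687,0],[-0.18,-0.687,0],[-0.18,-0.687,0],[-0.18,-0.687,0],[-0.18,-0.687,0],[-0.18,-0.687,0],[-0.18,-0.687,0],[-0.18,-0.687,0]], dr=[[0,0,0],[0,0,0],[0,0,0],[0,0,0],[0,0,0],[0,0,0],[0,0,0],[0,0,0]], gripper=[0,0,0,0,0,0,0,0])

```text
clock: 10.1
eef_pos: [569.1, -29.4, 291.8]
eef_rot: [-3.142, -0.001, 2.842]
wrist_force: [0.6, 0.2, -0.1]
finger_gap: 0.5
finger_force: 0.0
```

>>> carry_out(slide=[[-0.18,-0.687,0],[-0.18,-0.687,0],[-0.18,-0.687,0],[-0.18,-0.687,0],[-0.18,-0.687,0],[-0.18,-0.687,0],[-0.18,-0.687,0],[-0.18,-0.687,0]], dr=[[0,0,0],[0,0,0],[0,0,0],[0,0,0],[0,0,0],[0,0,0],[0,0,0],[0,0,0]], gripper=[0,0,0,0,0,0,0,0])

```text
clock: 10.77
eef_pos: [524.6, -200.5, 292.4]
eef_rot: [3.141, -0.0, 2.843]
wrist_force: [-0.4, 0.6, -0.6]
finger_gap: 0.4
finger_force: 0.0
```

>>> carry_out(slide=[[-0.175,-0.687,0],[-0.175,-0.687,0],[-0.175,-0.687,0],[-0.175,-0.687,0],[-0.175,-0.687,0],[-0.175,-0.687,0],[-0.175,-0.687,0],[-0.175,-0.687,0],[-0.175,-0.687,0]], dr=[[0,0,0],[0,0,0],[0,0,0],[0,0,0],[0,0,0],[0,0,0],[0,0,0],[0,0,0],[0,0,0]], gripper=[0,0,0,0,0,0,0,0,0])

```text
clock: 11.52
eef_pos: [481.2, -372.2, 292.8]
eef_rot: [3.141, 0.0, 2.843]
wrist_force: [0.1, -0.2, -0.9]
finger_gap: -0.0
finger_force: 0.0
```

>>> carry_out(slide=[[0,0,-0.1],[0,0,-0.2],[0,0,-0.3],[0,0,-0.4],[0,0,-0.48],[0,0,-0.54],[0,0,-0.576],[0,0,-0.576],[0,0,-0.576],[0,0,-0.576]], dr=[[0,0,0],[0,0,0],[0,0,0],[0,0,0],[0,0,0],[0,0,0],[0,0,0],[0,0,0],[0,0,0],[0,0,0]], gripper=[0,0,0,0,0,0,0,0,0,0])

```text
clock: 12.35
eef_pos: [480.8, -373.9, 149.9]
eef_rot: [-3.141, 0.002, 2.841]
wrist_force: [-0.3, 0.5, 0.1]
finger_gap: 0.6
finger_force: 0.0
```

>>> carry_out(slide=[[0,0,0],[0,0,0],[0,0,0],[0,0,0],[0,0,0],[0,0,0],[0,0,0],[0,0,0],[0,0,0],[0,0,0]], dr=[[0,0,0],[0,0,0],[0,0,0],[0,0,0],[0,0,0],[0,0,0],[0,0,0],[0,0,0],[0,0,0],[0,0,0]], gripper=[0,0,0,0,0,0,0,0,0,0])

```text
clock: 13.18
eef_pos: [480.2, -373.9, 148.6]
eef_rot: [3.142, -0.0, 2.841]
wrist_force: [-0.0, 0.5, 0.2]
finger_gap: 0.6
finger_force: 0.0
```

```bash
python3 - <<'E'
from h import *
s=read_state();print(s["clock"],s["eef_pos"],s["wrist_force"])
a,b=camera("top")[120:290,350:520,::-1],camera("scene")[90:260,200:370,::-1]
cv2.imwrite("pics/near4.png",cv2.resize(np.hstack([a,b]),None,fx=2.3,fy=2.3))
E
```

```text
13.1833 [ 480.19739904 -373.94927457  148.61769895] [-0.045215    0.4620205   0.17552566]
```

View pics/near4.png

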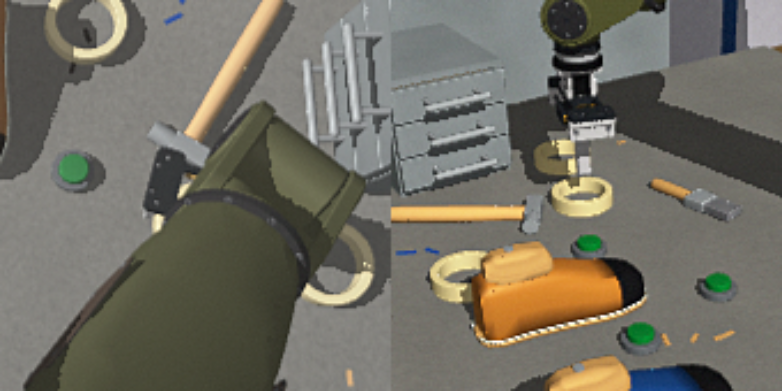

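The fingertips (right half, about 582,175) hang centred just above the nearest cream roll (582,193). Nothing is touched and all the buttons are up, so I'll hand in.

```bash
python3 -c "
from cell import *
print(sign_off())"
```

```text
the job is handed in; nothing more can be done
None
```

I pressed the call button fully down and let it up, pointed at the blue toecap for over two seconds, and handed in still pointing at the nearest cream roll; sign-off gave no verdict, and I saw no sign of touching anything but the button.

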